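# Clear the dividing fixture and index it to the third stop

## Task

First clear the two wood offcuts off the green indexing fixture into the open steel scrap bin. Then turn the fixture's bar knob clockwise, by its clicks, to the third stop counted from its anticlockwise end (the end itself does not count), without running on past it, and finish with the fingers still on the bar, holding it steady in that stop. Leave the other things on the bench alone.

Things in the scene. Friction and masses are not known exactly. Their poses are not given: they have to be found in the camera images.
- index_bed: fixed green bed plate of the indexing fixture, 200 mm (its x) x 300 mm (its y), flat top 20 mm above the bench; origin at the centre of its underside; its x points away from the robot to within 20 degrees. A small dark pointer block (20 x 10 mm, top 33 mm above the bench) stands on it 68 mm from the centre along +x
- plate_axis (a point): centre of the round steel dividing plate on the bed: on its vertical turning axis, at its top face, 31 mm above the bench. The plate is 104 mm across and carries a hub 32 mm across up to 41 mm above the bench and on that the bar grip; they turn as one, the index knob
- index_bar: the index knob's grip: an upright black bar on the dividing plate's hub, 64 mm long (its x), 16 mm thick (its y), 36 mm tall; origin on the turning axis at the centre of the bar's underside, 41 mm above the bench (bar top 77 mm). At home its x is 36 degrees anticlockwise of the bed's x, at the third stop 36 degrees clockwise of it
- index_plate (a joint): knob angle in rad, growing clockwise from above: 0 at the solid anticlockwise end (home). Clicks into a stop every 24 deg (0.4189): first 0.419, second 0.838, third 1.257, and on to a solid end at 2.93. Starts at rest at home or in the first stop, rarely poised between them. Resists with up to 0.15 N m between stops, then pulls into the next; stays in the stop where it is left
- offcut_plain: plain block of pale wood, 52 mm (x) x 36 mm (y) x 34 mm high, about 45 g; origin at the centre of its underside; lies on the bed beside the dividing plate
- offcut_rebated: stepped (rebated) block of pale wood, 50 mm (x) x 38 mm (y), 34 mm high over the 28 mm at its -x end and 18 mm high over the 22 mm at its +x end (the tall part is centred 11 mm from the origin along -x); about 40 g; origin at the centre of its underside; lies on the bed on the other side of the dividing plate
- scrap_bin: fixed open steel bin, 190 mm (x) x 160 mm (y) x 90 mm high, walls 6 mm, floor 6 mm; origin at the centre of its underside; stands on the bench to the left or the right of the bed
- wood_box: closed wooden box with a dark lid, 186 x 156 x 74 mm, fixed, on the side of the bed where the bin is not; not needed; origin at the centre of its underside
- wrench: steel open/ring wrench, 180 mm long, 8 mm thick, lying flat; loose, to be left alone; origin at mid-length, at the bench
- screwdriver: screwdriver with a dark wooden handle, 200 mm long, 26 mm thick, lying; loose, to be left alone; origin at mid-length, at the bench
- tape_roll: cardboard roll, 90 mm across, 25 mm high, lying flat; loose, to be left alone; origin at the centre of its underside
- screw_jar: glass jar with a brass lid, 72 mm across, 90 mm high, standing; loose, to be left alone; origin at the centre of its underside
- paint_tin: plain metal tin, 76 mm across, 100 mm high, standing; loose, to be left alone; origin at the centre of its underside

How it is judged:
By the outcome, as a careful person would: the job done as asked, in the order asked, and still so for the second after the job is handed in, while the arm keeps its last pose, push and grip.
It also fails if it takes over 67 s, if anything falls off the work surface, if the arm or the gripper's body presses on something with over 40 N, if the wrist force passes 120 N, or if a joint passes its speed limit or range.

## Robot

A 6-joint arm with a two-finger parallel gripper is mounted at the origin on the work surface. World frame = base frame: x ahead of the robot, y to its left, z up, the work surface at z = 0. Lengths are in m, angles in rad, forces in N, time in s.
With the tool pointing down it reaches from about 0.35 to 0.775 m from the base axis. Payload 5.5 kg.
Tool frame: the origin (TCP) lies midway between the tips of the shut fingers; the grasp point (between the pads) lies behind it (env.grip_point_offset is the z of the grasp point in the tool frame, in m); z points along the fingers, y is the direction in which the jaws open and shut (so a half turn about z gives the same grasp; the last joint's range is limited). The gripper opens to 85 mm and grips with 20 to 120 N. Pads are 22 mm wide; open, the fingers measure 114 mm over their backs; the gripper's body (76 mm by 85 mm) begins 54 mm behind the grasp point. The pads swing forward as they close: fully open they stand 13 mm farther back than shut.
Start: joints at [1.095, 0.313, 0.046, 1.304, 0, 1.431], TCP at [0.19, 0.543, 0.231] pointing down, gripper open.
Joint ranges: [-2.76, 2.76], [-0.86, 1.69], [-1.03, 1.26], [-2.2, 2.34], [-1.47, 1.5], [-3.14, 3.14]. Speed limits (rad/s): [2.57, 2.57, 3.14, 3.14, 3.14, 3.14].

## Interface

Orientations are given as a unit quaternion [w, x, y, z].
In Python, from workcell import env, viewer gives the robot as it stands. The module is installed in compiled form; this text tells all that it offers.
- The arm moves only by the shell command python3 -m inch 'ROWS' [OPENING] [FORCE]. ROWS is JSON, a list of rows, each a list of 2 entries, a list of its own where there are three numbers: the shift along the tool's x, y, z in m, then the turn about the tool's z in degrees. In form: [[[tx, ty, tz], spin], ...]. A call has 1 to 5 rows; each row is the pose to reach, as a shift and turn from the pose measured when the call began, along the tool's axes at that moment; what a row does not reach only later rows make up. A row lasts 1/12 s, in which the tool goes at most 41.7 mm and 7.16 degrees, less where a joint would pass 70% of its speed; a pose out of reach is approached as far as the arm can. A call with a gripper value outside its range is refused whole. OPENING is the closure, from 0 (fully open) to 1 (shut), set as the call begins (- or left out, the last holds). The fingers move at their own pace and stop on an object; FORCE is the grip in N (left out, the last holds). Time passes only in rows, so rows that repeat a pose let the fingers close. It gives the time, the measured TCP pose, the force and the opening at its end, in the units of the state.
- env.get_state(): the state, without advancing time (a new reading comes with each control period).
- viewer.read_camera(name): name is "side" or "top" or "wrist"; returns a dict with "image" (480x640x3 uint8, red, green, blue), "depth" (480x640 float32, m along the optical axis (not along the pixel's ray), 0 where there is no reading), "vertical_fov" (degrees; the focal length in pixels is half the picture's height over the tangent of half this angle, whatever the lens; pixels are square), "cx", "cy" (the principal point, pixels), "R" (3x3) and "t" (3): a world point X has camera coordinates R X + t; the wrist camera has in their place "T_tool_cam" (4x4, takes a point from camera to tool coordinates, whose origin is the TCP and whose axes are the flange's). Camera axes: x right, y down, z forward; pixel columns grow to the right and rows downward; lengths in m; the calibration is good to about 2 mm. A picture is of the moment at which its call begins: read the wrist's pose just before it.
- env.hand_in(): hands the job in, once; it reports no verdict.
The state is a dict: "clock": time; "joint_pos": joint angles; "qvel": joint speeds; "tau": joint torques, N m; "tcp_pos": TCP position; "orientation": TCP orientation; "wrist_force": force on the tool from outside, world axes, zero at the start; "ft_torque": the same for the moment, N m; "finger_gap": finger opening in m.
Only numpy, scipy, OpenCV 4.12 (cv2) and the standard library are available. Lean on these libraries where they do the work, as an engineer would, in place of code of your own. Each camera call takes 0.05 s, during which the arm holds its last target. There are 200 camera calls.

## Working session

There is one attempt and no reset: what is moved stays moved. The work goes in short steps, Python scripts to look and compute and a shell command to move; the robot and the scene stay as the last step left them, time stands still between calls to the robot, and variables do not carry over. Pictures are saved under pics/ and viewed, on a budget of 10 in all, crops included, one or two more only if the job needs it, and the job is handed in when it is done.

```bash
mkdir -p pics; cat > h.py <<'E'
import numpy as np, cv2
from workcell import env, viewer
from scipy.spatial.transform import Rotation as Ro
def cam(n):
    s=env.get_state(); c=viewer.read_camera(n); 
    h=c["image"].shape[0]; c["f"]=h/2/np.tan(np.radians(c["vertical_fov"])/2)
    if n=="wrist":
        q=s["orientation"]; Rt=Ro.from_quat([q[1],q[2],q[3],q[0]]).as_matrix(); T=np.eye(4); T[:3,:3]=Rt; T[:3,3]=s["tcp_pos"]
        W=T@c["T_tool_cam"]
    else:
        W=np.eye(4); W[:3,:3]=c["R"].T; W[:3,3]=-c["R"].T@c["t"]
    c["W"]=W; return c
def save(c,name,crop=None,scale=1):
    im=c["image"]
    if crop: im=im[crop[1]:crop[3],crop[0]:crop[2]]
    im=cv2.resize(im,None,fx=scale,fy=scale,interpolation=cv2.INTER_CUBIC)
    cv2.imwrite("pics/"+name,im[:,:,::-1])
    np.savez("/tmp/"+name+".npz",**{k:c[k] for k in("image","depth","W","f","cx","cy")})
def load(name): return dict(np.load("/tmp/"+name+".npz"))
def onz(c,u,v,z):
    d=c["W"][:3,:3]@np.array([(u-c["cx"])/c["f"],(v-c["cy"])/c["f"],1]); o=c["W"][:3,3]
    return o+d*(z-o[2])/d[2]
def cloud(c):
    v,u=np.mgrid[0:480,0:640]; d=c["depth"]
    P=np.stack([(u-c["cx"])/c["f"]*d,(v-c["cy"])/c["f"]*d,d],-1)
    return P@c["W"][:3,:3].T+c["W"][:3,3]
def go(x,y,z,yaw=None):
    """shift in tool axes to put TCP at xyz; yaw = world dir (deg) wanted for jaw axis y"""
    s=env.get_state(); q=s["orientation"]; R=Ro.from_quat([q[1],q[2],q[3],q[0]]).as_matrix()
    sh=R.T@(np.array([x,y,z])-s["tcp_pos"]); cur=np.degrees(np.arctan2(R[1,1],R[0,1]))
    out=[np.round(sh,4).tolist()]
    if yaw is not None:
        d=(yaw-cur+90)%180-90; out.append(round(-d,1)) # tool z down -> sign flip
    print("shift",out,"jawdir",round(cur,1),"tcp",np.round(s["tcp_pos"],4),"j6",round(s["joint_pos"][5],2),"gap",s["finger_gap"],"F",np.round(s["wrist_force"],1),"M",np.round(s["ft_torque"],2),"t",s["clock"])
E
python3 - <<'E'
from h import *
print(env.grip_point_offset, env.get_state())
c=cam("top"); save(c,"top1.png"); 
P=cloud(c); print(P[::80,::80].round(3).tolist(), c["f"])
E
```

```text
-0.0187 {'clock': 0.0, 'joint_pos': array([1.09537695e+00, 3.13993219e-01, 4.49846900e-02, 1.30359228e+00,
       8.31149624e-07, 1.43120176e+00]), 'qvel': array([-0.002131  , -0.00027294, -0.00134909,  0.0013545 ,  0.00142175,
       -0.00130843]), 'tau': array([ 9.82352722e-04, -4.80622029e+01,  2.98533833e+01,  1.93255325e-02,
       -2.12995114e-04, -6.07149531e-06]), 'tcp_pos': array([0.18926269, 0.54242453, 0.23041529]), 'orientation': array([-2.73489551e-04,  1.67124411e-01,  9.85935402e-01, -8.59792150e-04]), 'wrist_force': array([0.30164335, 0.70192116, 0.1449566 ]), 'ft_torque': array([-0.02323272, -0.01330714,  0.00042352]), 'finger_gap': 0.08529041374244276}
[[[1.789, 1.287, -0.766], [1.398, 0.72, -0.224], [1.393, 0.482, -0.228], [1.748, 0.319, -0.754], [1.736, -0.002, -0.751], [1.726, -0.322, -0.752], [1.517, -0.552, -0.459], [1.497, -0.82, -0.442]], [[1.398, 1.214, -0.694], [1.42, 0.94, -0.754], [1.289, 0.562, -0.526], [1.4, 0.319, -0.755], [1.389, 0.009, -0.753], [1.374, -0.3, -0.745], [1.357, -0.606, -0.732], [1.356, -0.921, -0.749]], [[1.102, 1.222, -0.754], [0.806, 0.596, -0.003], [0.802, 0.404, -0.008], [0.794, 0.209, -0.006], [0.788, 0.015, -0.007], [0.778, -0.178, 0.004], [0.772, -0.372, 0.001], [0.766, -0.566, 0.002]], [[0.793, 1.198, -0.758], [0.607, 0.585, -0.004], [0.6, 0.396, -0.001], [0.592, 0.207, 0.009], [0.581, 0.02, 0.031], [0.577, -0.165, 0.017], [0.574, -0.354, 0.006], [0.569, -0.544, -0.001]], [[0.502, 1.175, -0.761], [0.419, 0.575, -0.004], [0.406, 0.371, 0.071], [0.407, 0.209, -0.005], [0.401, 0.026, -0.002], [0.395, -0.157, -0.005], [0.388, -0.339, 0.0], [0.382, -0.523, -0.003]], [[0.248, 0.742, -0.002], [0.242, 0.563, 0.0], [0.236, 0.386, -0.001], [0.23, 0.209, 0.001], [0.224, 0.031, 0.001], [0.218, -0.146, 0.001], [0.212, -0.324, 0.0], [0.206, -0.501, -0.001]]] 591.9018449279039
```

View pics/top1.png

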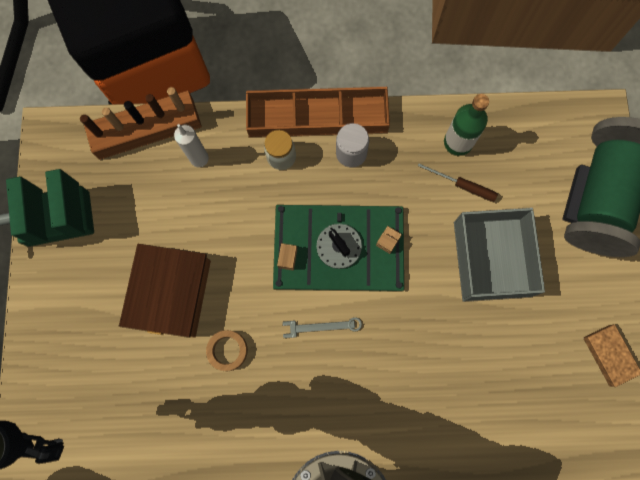

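The top view shows the bed at about (340,247), the plain-looking block at (287,257) on the left, the other at (389,239), the bin at (500,253) on the right, the wrench at (322,327), and the knob at (340,243). I'll enlarge the bed.

```bash
python3 - <<'E'
from h import *
c=load("top1.png"); im=c["image"][195:300,265:415]
cv2.imwrite("pics/top1c.png",cv2.resize(im,None,fx=5,fy=5,interpolation=cv2.INTER_CUBIC)[:,:,::-1])
for n,u,v,z in [("tl",276,207,.02),("tr",405,207,.02),("br",406,290,.02),("bl",275,290,.02),("binTL",457,213,.09),("binTR",535,209,.09),("binBR",543,295,.09),("binBL",463,300,.09),("blkL",287,257,.05),("blkR",389,239,.05),("ptr",340,217,.033)]:
    print(n,onz(c,u,v,z).round(4))
E
```

```text
tl [0.6657 0.121  0.02  ]
tr [ 0.6556 -0.1812  0.02  ]
br [ 0.4602 -0.1717  0.02  ]
bl [0.4702 0.126  0.02  ]
binTL [ 0.6188 -0.2857  0.09  ]
binTR [ 0.6221 -0.4596  0.09  ]
binBR [ 0.4305 -0.4563  0.09  ]
binBL [ 0.4255 -0.2833  0.09  ]
blkL [0.5398 0.0953 0.05  ]
blkR [ 0.5736 -0.1362  0.05  ]
ptr [ 0.6331 -0.0277  0.033 ]
```

View pics/top1c.png

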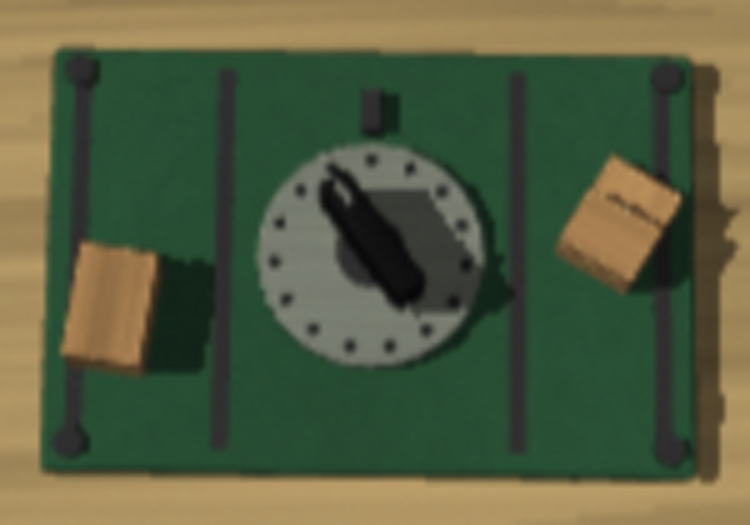

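```bash
python3 - <<'E'
from h import *
go(.53,.09,.23,80)
E
```

```text
shift [[-0.4708, -0.3149, 0.0009], np.float64(-9.2)] jawdir 70.8 tcp [0.1893 0.5424 0.2304] j6 1.43 gap 0.08549709595281378 F [-0.1  0.6 -0.3] M [-0.03  0.02  0.02] t 0.05
```

```bash
m="python3 -m inch"; 
python3 -m inch '[[[-0.035,-0.023,0],0],[[-0.07,-0.046,0],0],[[-0.105,-0.07,0],0],[[-0.14,-0.093,0],0],[[-0.17,-0.115,0],0]]'
python3 -m inch '[[[-0.035,-0.023,0],0],[[-0.07,-0.046,0],0],[[-0.105,-0.07,0],0],[[-0.14,-0.093,0],0],[[-0.17,-0.115,0],0]]'
python3 -m inch '[[[-0.035,-0.023,0],0],[[-0.07,-0.046,0],-3],[[-0.105,-0.07,0],-6],[[-0.13,-0.087,0],-9],[[-0.13,-0.087,0],-9]]'
python3 - <<'E'
from h import *
go(.53,.09,.23,80)
c=cam("wrist"); save(c,"w1.png")
E
```

```text
clock: 0.47
tcp_pos: [0.3125, 0.376, 0.23]
orientation: [-0.0, 0.167, 0.986, -0.001]
wrist_force: [1.2, 0.2, 0.4]
finger_gap: 0.0856
clock: 0.88
tcp_pos: [0.4359, 0.2095, 0.2299]
orientation: [-0.001, 0.167, 0.986, -0.001]
wrist_force: [0.2, 1.4, -0.0]
finger_gap: 0.0852
clock: 1.3
tcp_pos: [0.5332, 0.0796, 0.2289]
orientation: [-0.0, 0.091, 0.996, -0.002]
wrist_force: [-0.3, 0.3, 0.7]
finger_gap: 0.0856
shift [[0.0051, 0.0096, -0.0011], np.float64(-0.5)] jawdir 79.5 tcp [0.5332 0.0796 0.2289] j6 0.18 gap 0.08563280720855049 F [-0.3  0.3  0.7] M [ 0.08 -0.01  0.05] t 1.3
```

View pics/w1.png

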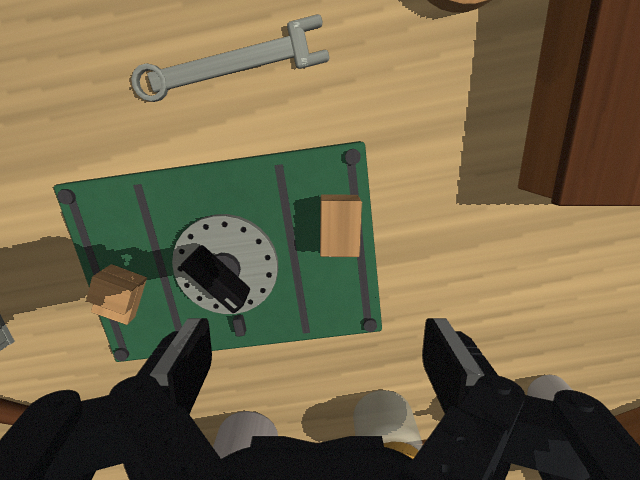

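The wrist view shows the plain block, aligned with the jaws, at (341,228), the stepped one at (115,293) and the knob bar at (215,278). I'll fit rectangles from the depth image.

```bash
python3 - <<'E'
from h import *
c=load("w1.png"); P=cloud(c)
def fit(n,u0,v0,u1,v1,zl,zh):
    Q=P[v0:v1,u0:u1].reshape(-1,3); Q=Q[(Q[:,2]>zl)&(Q[:,2]<zh)]
    (cx,cy),(w,h),a=cv2.minAreaRect((Q[:,:2]*1000).astype(np.float32))
    print(n,len(Q),"c",round(cx,1),round(cy,1),"size",round(w,1),round(h,1),"w-axis yaw",round(a,1),"medz",np.median(Q[:,2]).round(4), Q[:,:2].mean(0).round(4))
fit("plain top",305,185,375,270,.048,.062)
fit("reb tall",80,255,155,330,.048,.062)
fit("reb low",80,255,155,330,.033,.043)
fit("reb all",80,255,155,330,.033,.062)
fit("bar",170,230,255,315,.068,.085)
fit("ptr",225,300,250,340,.03,.04)
for n,u,v in [("p1",322,201),("p2",361,201),("p3",361,257),("p4",322,256)]: print(n,onz(c,u,v,.054).round(4))
go(.535,.1,.23,80)
E
```

```text
plain top 2306 c 542.7 97.7 size 36.1 52.0 w-axis yaw 79.5 medz 0.0535 [0.5417 0.0977]
reb tall 1223 c 566.9 -128.7 size 38.3 29.1 w-axis yaw 57.0 medz 0.0535 [ 0.5661 -0.1275]
reb low 695 c 576.3 -134.9 size 38.3 51.7 w-axis yaw 56.3 medz 0.0375 [ 0.5794 -0.1329]
reb all 2079 c 576.2 -134.9 size 38.4 51.7 w-axis yaw 56.4 medz 0.0524 [ 0.5701 -0.1287]
bar 1432 c 566.3 -20.2 size 63.4 16.2 w-axis yaw 33.1 medz 0.0762 [ 0.5645 -0.0194]
ptr 278 c 623.1 -22.4 size 24.9 42.2 w-axis yaw 76.2 medz 0.0316 [ 0.6249 -0.0206]
p1 [0.5149 0.0863 0.054 ]
p2 [0.521  0.1195 0.054 ]
p3 [0.5719 0.112  0.054 ]
p4 [0.5646 0.0773 0.054 ]
shift [[-0.0003, 0.0186, -0.0012], np.float64(-0.5)] jawdir 79.5 tcp [0.5313 0.0818 0.2289] j6 0.19 gap 0.08520644486723258 F [ 0.2  0.  -0.7] M [ 0.03  0.06 -0.07] t 1.35
```

```bash

python3 -m inch '[[[-0.004,0.009,0.035],0],[[-0.008,0.018,0.07],0],[[-0.008,0.018,0.105],0],[[-0.008,0.018,0.13],0],[[-0.008,0.018,0.13],0]]' 0.1 60
python3 - <<'E'
from h import *
go(.5427,.0977,.022,79.5)
E
```

```text
clock: 1.77
tcp_pos: [0.5366, 0.0986, 0.093]
orientation: [-0.007, 0.091, 0.996, -0.002]
wrist_force: [-1.2, 0.8, -0.6]
finger_gap: 0.0764
shift [[-0.0071, 0.0006, 0.0709], np.float64(0.1)] jawdir 79.6 tcp [0.5366 0.0986 0.093 ] j6 0.22 gap 0.07640507531924293 F [-1.2  0.8 -0.6] M [0.02 0.11 0.07] t 1.7667
```

```bash

python3 -m inch '[[[-0.006,0,0.03],0],[[-0.006,0,0.055],0],[[-0.006,0,0.071],0],[[-0.006,0,0.071],0],[[-0.006,0,0.071],0]]'
python3 -m inch '[[[0,0,0],0],[[0,0,0],0],[[0,0,0],0],[[0,0,0],0],[[0,0,0],0]]' 1 60
python3 -m inch '[[[0,0,0],0],[[0,0,-0.01],0],[[0,0,-0.04],0],[[0,0,-0.07],0],[[0,0,-0.07],0]]'
python3 - <<'E'
from h import *
go(.53,-.37,.16,90)
E
```

```text
clock: 2.18
tcp_pos: [0.541, 0.0979, 0.0226]
orientation: [-0.008, 0.091, 0.996, -0.002]
wrist_force: [-0.4, -0.4, 0.4]
finger_gap: 0.0771
clock: 2.6
tcp_pos: [0.5425, 0.0981, 0.0245]
orientation: [-0.006, 0.091, 0.996, -0.002]
wrist_force: [-0.5, 0.4, 6.2]
finger_gap: 0.0352
clock: 3.02
tcp_pos: [0.5471, 0.0984, 0.1009]
orientation: [-0.001, 0.091, 0.996, -0.001]
wrist_force: [1.0, 0.2, -0.6]
finger_gap: 0.0354
shift [[-0.0678, -0.4639, -0.0581], np.float64(-10.4)] jawdir 79.6 tcp [0.5471 0.0984 0.1009] j6 0.22 gap 0.03539867012645048 F [ 1.   0.2 -0.6] M [-0.01 -0.07  0.01] t 3.0167
```

```bash

python3 -m inch '[[[-0.006,-0.03,-0.03],0],[[-0.012,-0.07,-0.06],0],[[-0.018,-0.105,-0.06],0],[[-0.024,-0.14,-0.06],0],[[-0.03,-0.175,-0.06],0]]'
python3 -m inch '[[[-0.005,-0.037,0],0],[[-0.01,-0.074,0],0],[[-0.015,-0.11,0],0],[[-0.02,-0.148,0],0],[[-0.025,-0.185,0],0]]'
python3 -m inch '[[[-0.005,-0.037,0],0],[[-0.009,-0.074,0],0],[[-0.012,-0.104,0],0],[[-0.012,-0.104,0],0],[[-0.012,-0.104,0],0]]'
python3 - <<'E'
from h import *
go(.53,-.37,.16,90)
E
```

```text
clock: 3.43
tcp_pos: [0.5457, -0.0813, 0.1633]
orientation: [0.0, 0.091, 0.996, -0.002]
wrist_force: [0.0, -0.6, -0.6]
finger_gap: 0.0351
clock: 3.85
tcp_pos: [0.5363, -0.2697, 0.1646]
orientation: [0.001, 0.091, 0.996, -0.002]
wrist_force: [0.0, -0.0, -0.3]
finger_gap: 0.0349
clock: 4.27
tcp_pos: [0.5285, -0.376, 0.1647]
orientation: [0.0, 0.092, 0.996, -0.002]
wrist_force: [0.6, 1.2, -0.6]
finger_gap: 0.0351
shift [[-0.0004, 0.0061, 0.0047], np.float64(-10.6)] jawdir 79.4 tcp [ 0.5285 -0.376   0.1647] j6 -0.56 gap 0.03508309039140856 F [ 0.6  1.2 -0.6] M [ 0.08  0.04 -0.  ] t 4.2667
```

```bash

python3 -m inch '[[[-0.013,0.004,0.03],0],[[-0.026,0.008,0.065],0],[[-0.026,0.008,0.1],0],[[-0.026,0.008,0.13],0],[[-0.026,0.008,0.13],0]]'
python3 -m inch '[[[0,0,0.01],0],[[0,0,0.01],0],[[0,0,0.01],0],[[0,0,0.01],0],[[0,0,-0.02],0]]' 0.25 60
python3 -m inch '[[[0,0,-0.035],0],[[0,0,-0.07],0],[[0,0,-0.105],0],[[0,0,-0.14],0],[[0,0,-0.14],0]]'
python3 - <<'E'
from h import *
go(.5695,-.1305,.16,57)
E
```

```text
clock: 4.68
tcp_pos: [0.552, -0.3681, 0.0279]
orientation: [-0.005, 0.092, 0.996, 0.002]
wrist_force: [-1.4, 1.3, -1.5]
finger_gap: 0.0353
clock: 5.1
tcp_pos: [0.5498, -0.3661, 0.0444]
orientation: [-0.008, 0.092, 0.996, 0.004]
wrist_force: [-0.5, 0.7, -1.1]
finger_gap: 0.064
clock: 5.52
tcp_pos: [0.5553, -0.3704, 0.1956]
orientation: [-0.001, 0.092, 0.996, -0.0]
wrist_force: [1.4, -1.2, -0.1]
finger_gap: 0.0643
shift [[0.0297, 0.2385, 0.0354], np.float64(22.5)] jawdir 79.5 tcp [ 0.5553 -0.3704  0.1956] j6 -0.52 gap 0.06428681480752971 F [ 1.4 -1.2 -0.1] M [-0.07 -0.07 -0.  ] t 5.5167
```

```bash

python3 -m inch '[[[0.005,0.037,0],0],[[0.01,0.075,0],0],[[0.015,0.11,0],0],[[0.02,0.148,0],0],[[0.024,0.185,0],0]]'
python3 -m inch '[[[0.003,0.03,0],6],[[0.006,0.053,0.01],12],[[0.006,0.053,0.02],18],[[0.006,0.053,0.03],22.5],[[0.006,0.053,0.035],22.5]]'
python3 - <<'E'
from h import *
go(.5695,-.1305,.025,57)
c=cam("wrist"); save(c,"w2.png")
E
```

```text
clock: 5.93
tcp_pos: [0.5658, -0.1829, 0.1977]
orientation: [0.001, 0.092, 0.996, -0.001]
wrist_force: [0.4, 0.2, 0.2]
finger_gap: 0.064
clock: 6.35
tcp_pos: [0.5699, -0.129, 0.1634]
orientation: [0.002, 0.285, 0.959, -0.001]
wrist_force: [-0.4, 0.5, -0.6]
finger_gap: 0.064
shift [[0.0002, -0.0015, 0.1384], np.float64(-0.1)] jawdir 56.9 tcp [ 0.5699 -0.129   0.1634] j6 0.22 gap 0.06396315030465252 F [-0.4  0.5 -0.6] M [-0.01  0.   -0.01] t 6.35
```

View pics/w2.png

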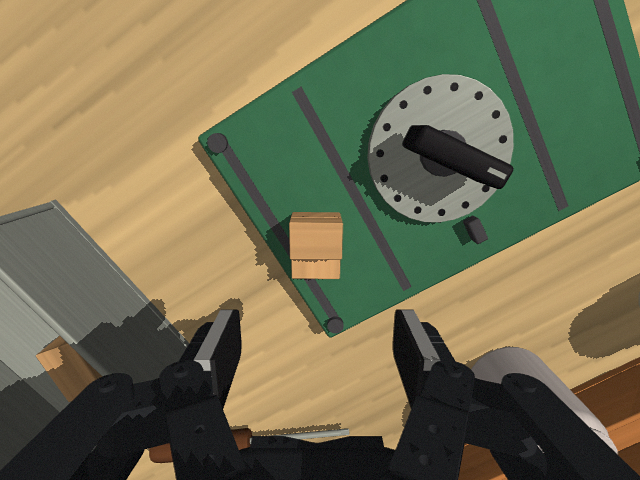

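The stepped block sits square between the jaws, with its tall part at (316,240). The plain block is visible in the bin at (65,370). Next I'll descend and grip.

```bash

python3 - <<'E'
from h import *
c=load("w2.png"); P=cloud(c)
for n,u0,v0,u1,v1,zl,zh in [("tall",270,200,360,285,.048,.062),("bar",395,110,520,200,.068,.085)]:
    Q=P[v0:v1,u0:u1].reshape(-1,3); Q=Q[(Q[:,2]>zl)&(Q[:,2]<zh)]
    print(n,cv2.minAreaRect((Q[:,:2]*1000).astype(np.float32)))
E
python3 -m inch '[[[0,-0.001,0.03],0],[[0,-0.001,0.065],0],[[0,-0.001,0.1],0],[[0,-0.001,0.115],0],[[0,-0.001,0.115],0]]'
python3 - <<'E'
from h import *
go(.5695,-.1305,.025,57)
E
```

```text
tall ((567.3341674804688, -129.07984924316406), (37.95225143432617, 28.510879516601562), 56.167606353759766)
bar ((566.3574829101562, -20.966848373413086), (63.893165588378906, 16.183635711669922), 33.19908905029297)
clock: 6.82
tcp_pos: [0.5666, -0.13, 0.0443]
orientation: [-0.002, 0.283, 0.959, -0.0]
wrist_force: [-0.7, -0.4, -0.0]
finger_gap: 0.0639
shift [[-0.0028, 0.0012, 0.0193], np.float64(0.1)] jawdir 57.1 tcp [ 0.5666 -0.13    0.0443] j6 0.21 gap 0.06385183906980542 F [-0.7 -0.4 -0. ] M [0.   0.02 0.02] t 6.8167
```

```bash

python3 -m inch '[[[-0.001,0.001,0.01],0],[[-0.001,0.001,0.018],0],[[-0.001,0.001,0.018],0],[[-0.001,0.001,0.018],0]]'
python3 -m inch '[[[0,0,0],0],[[0,0,0],0],[[0,0,0],0],[[0,0,0],0],[[0,0,0],0]]' 1 60
python3 -m inch '[[[0,0,-0.015],0],[[0,0,-0.05],0],[[0,0,-0.09],0],[[0,0,-0.13],0],[[0,0,-0.135],0]]'
python3 - <<'E'
from h import *
go(.495,-.371,.16,90)
E
```

```text
clock: 7.15
tcp_pos: [0.5684, -0.13, 0.027]
orientation: [-0.001, 0.283, 0.959, -0.0]
wrist_force: [0.1, 0.6, 0.4]
finger_gap: 0.0642
clock: 7.57
tcp_pos: [0.5695, -0.1303, 0.0283]
orientation: [0.0, 0.283, 0.959, -0.001]
wrist_force: [-1.2, 0.4, 6.0]
finger_gap: 0.0369
clock: 7.98
tcp_pos: [0.573, -0.1313, 0.1711]
orientation: [0.006, 0.283, 0.959, -0.001]
wrist_force: [1.7, -0.5, -0.2]
finger_gap: 0.0371
shift [[-0.0642, -0.2437, 0.0115], np.float64(-32.8)] jawdir 57.2 tcp [ 0.573  -0.1313  0.1711] j6 0.21 gap 0.037091305813090836 F [ 1.7 -0.5 -0.2] M [ 0.03 -0.09 -0.02] t 7.9833
```

```bash

python3 -m inch '[[[-0.01,-0.037,0.002],0],[[-0.02,-0.074,0.004],0],[[-0.029,-0.11,0.006],0],[[-0.038,-0.145,0.006],0],[[-0.047,-0.18,0.006],0]]'
python3 -m inch '[[[-0.009,-0.03,0],-6],[[-0.018,-0.063,0],-13],[[-0.018,-0.063,0],-20],[[-0.018,-0.063,0],-26],[[-0.018,-0.063,0],-33]]'
python3 - <<'E'
from h import *
go(.49,-.371,.033,90)
E
```

```text
clock: 8.4
tcp_pos: [0.5141, -0.3093, 0.1652]
orientation: [0.006, 0.282, 0.959, -0.001]
wrist_force: [0.4, -0.2, -0.3]
finger_gap: 0.0369
clock: 8.82
tcp_pos: [0.4944, -0.3729, 0.1647]
orientation: [0.005, -0.003, 1.0, -0.002]
wrist_force: [0.4, 0.4, -1.4]
finger_gap: 0.0373
shift [[0.0057, 0.0026, 0.1317], np.float64(0.4)] jawdir 90.4 tcp [ 0.4944 -0.3729  0.1647] j6 -0.78 gap 0.03728864204343319 F [ 0.4  0.4 -1.4] M [-0.03  0.01 -0.  ] t 8.8167
```

```bash

python3 -m inch '[[[0.006,0.002,0.03],0],[[0.012,0.002,0.065],0],[[0.012,0.002,0.1],0],[[0.012,0.002,0.122],0],[[0.012,0.002,0.122],0]]'
python3 -m inch '[[[0,0,0],0],[[0,0,0],0],[[0,0,0],0],[[0,0,0],0],[[0,0,-0.02],0]]' 0.25 60
python3 -m inch '[[[0,0,-0.035],0],[[0,0,-0.07],0],[[0,0,-0.105],0],[[0,0,-0.14],0],[[0,0,-0.14],0]]'
python3 - <<'E'
from h import *
c=cam("top"); save(c,"top2.png")
go(.5663,-.021,.19,123)
E
```

```text
clock: 9.23
tcp_pos: [0.4802, -0.3683, 0.0369]
orientation: [0.002, -0.003, 1.0, 0.001]
wrist_force: [-0.8, 0.9, -0.2]
finger_gap: 0.0369
clock: 9.65
tcp_pos: [0.4791, -0.3673, 0.0553]
orientation: [0.0, -0.003, 1.0, 0.003]
wrist_force: [-1.2, 0.5, -0.1]
finger_gap: 0.0639
clock: 10.07
tcp_pos: [0.4822, -0.3711, 0.2053]
orientation: [0.006, -0.004, 1.0, -0.003]
wrist_force: [0.9, -0.7, 1.6]
finger_gap: 0.0639
shift [[-0.0871, 0.3488, 0.0116], np.float64(-32.6)] jawdir 90.4 tcp [ 0.4816 -0.3704  0.202 ] j6 -0.8 gap 0.06419268590567859 F [ 0.4 -0.4 -0.5] M [-0.04 -0.02 -0.05] t 10.1167
```

View pics/top2.png

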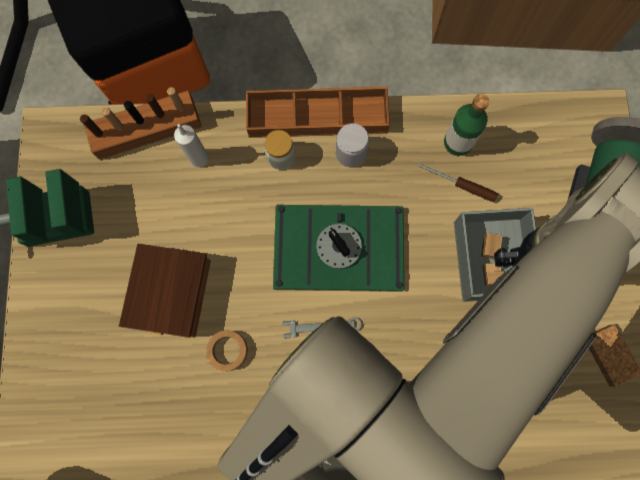

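Both offcuts are in the bin, at (493,245) and (493,270), the bed is clear and the knob hasn't moved. Next I'll move over the bar.

```bash

python3 -m inch '[[[-0.009,0.036,0],0],[[-0.018,0.073,0],0],[[-0.027,0.11,0],0],[[-0.036,0.147,0],0],[[-0.046,0.184,0],0]]'
python3 -m inch '[[[-0.009,0.036,0],-6],[[-0.018,0.073,0],-13],[[-0.027,0.11,0.005],-20],[[-0.036,0.147,0.01],-27],[[-0.041,0.165,0.02],-32.6]]'
python3 - <<'E'
from h import *
go(.5663,-.0205,.19,123.2)
c=cam("wrist"); save(c,"w3.png")
go(.5663,-.0205,.041,123.2)
P=cloud(c);Q=P.reshape(-1,3); Q=Q[(Q[:,2]>.07)&(Q[:,2]<.083)&(np.hypot(Q[:,0]-.566,Q[:,1]+.02)<.045)]
print(cv2.minAreaRect((Q[:,:2]*1000).astype(np.float32)))
E
```

```text
clock: 10.53
tcp_pos: [0.5261, -0.1845, 0.2018]
orientation: [0.005, -0.003, 1.0, -0.002]
wrist_force: [0.0, 0.0, -0.6]
finger_gap: 0.0639
clock: 10.95
tcp_pos: [0.567, -0.0154, 0.1824]
orientation: [0.005, -0.288, 0.958, -0.003]
wrist_force: [-0.3, -0.3, -0.1]
finger_gap: 0.0639
shift [[0.0034, -0.0039, -0.0076], np.float64(0.3)] jawdir 123.5 tcp [ 0.567  -0.0154  0.1824] j6 -0.75 gap 0.06388612935400066 F [-0.3 -0.3 -0.1] M [ 0.02  0.04 -0.01] t 10.95
shift [[0.0048, -0.005, 0.1386], np.float64(0.6)] jawdir 123.8 tcp [ 0.5663 -0.0135  0.1796] j6 -0.76 gap 0.06396690766544161 F [ 0.4  2.  -1.1] M [ 0.11  0.02 -0.01] t 11.0
((566.1615600585938, -21.178966522216797), (63.0687255859375, 15.970037460327148), 33.52760314941406)
```

View pics/w3.png

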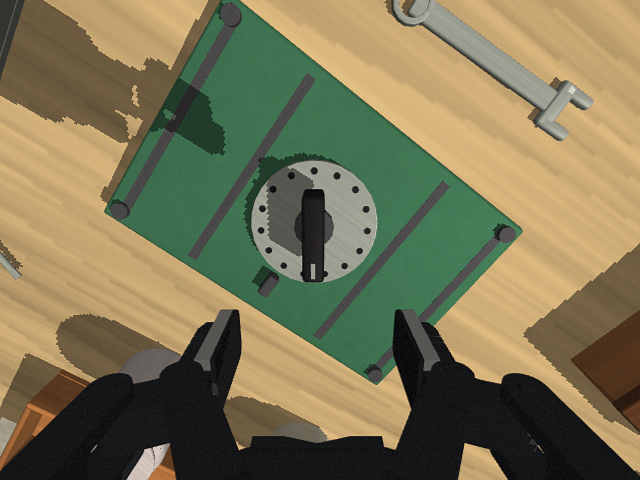

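The bar, at (313,235), is vertical and midway between the jaws. I'll get the bed yaw from the far edge, (106,211) to (375,384), to confirm the start angle, and descend.

```bash

python3 - <<'E'
from h import *
c=load("w3.png")
a,b,d=[onz(c,u,v,.02)[:2] for u,v in [(106,211),(375,384),(521,232)]]
y=b-a; x=b-d
print(a,b,d,"bed yaw", np.degrees(np.arctan2(-y[0],y[1])),np.degrees(np.arctan2(x[1],x[0])), np.linalg.norm(y),np.linalg.norm(x))
p=onz(c,314,221,.031); print("plate centre",p)
E
python3 -m inch '[[[0.005,-0.005,0.03],0.5],[[0.005,-0.005,0.06],0.5],[[0.005,-0.005,0.09],0.5],[[0.005,-0.005,0.115],0.5],[[0.005,-0.005,0.115],0.5]]'
python3 - <<'E'
from h import *
go(.5663,-.0208,.041,123.4)
E
```

```text
[ 0.65607122 -0.17198122] [0.67178357 0.12051646] [0.47702212 0.13127075] bed yaw -3.0748519893596375 -3.160533685237461 0.2929193988314661 0.1950581435228634
plate centre [ 0.56389506 -0.02232123  0.031     ]
clock: 11.42
tcp_pos: [0.5615, -0.02, 0.0593]
orientation: [-0.0, -0.286, 0.958, 0.0]
wrist_force: [-1.3, 1.0, -0.3]
finger_gap: 0.0643
shift [[-0.0036, -0.0033, 0.0183], np.float64(-0.1)] jawdir 123.3 tcp [ 0.5615 -0.02    0.0593] j6 -0.76 gap 0.06426936297977977 F [-1.3  1.  -0.3] M [-0.02  0.07  0.05] t 11.4167
```

The bed yaw is about -2.5 to -3°, so the bar's 33.5° matches home. The third stop then puts the jaw direction at about 51.3°.

```bash

python3 -m inch '[[[-0.003,-0.003,0.01],0],[[-0.003,-0.003,0.018],0],[[-0.003,-0.003,0.018],0],[[-0.003,-0.003,0.018],0]]'
python3 -m inch '[[[0,0,0],0],[[0,0,0],0],[[0,0,0],0],[[0,0,0],0],[[0,0,0],0]]' 1 50
python3 -m inch '[[[0,0,0],0],[[0,0,0],0],[[0,0,0],0]]'
python3 - <<'E'
from h import *
go(.5655,-.021,.041,51.3)
E
```

```text
clock: 11.75
tcp_pos: [0.5661, -0.021, 0.0419]
orientation: [0.0, -0.286, 0.958, 0.0]
wrist_force: [-0.2, -0.6, -0.2]
finger_gap: 0.0639
clock: 12.17
tcp_pos: [0.5662, -0.0204, 0.0427]
orientation: [0.001, -0.287, 0.958, 0.001]
wrist_force: [-1.6, 3.5, 4.9]
finger_gap: 0.0154
clock: 12.42
tcp_pos: [0.5662, -0.0204, 0.0427]
orientation: [0.001, -0.287, 0.958, 0.001]
wrist_force: [0.8, 0.5, 0.8]
finger_gap: 0.0152
shift [[0.0009, -0.0002, 0.0017], np.float64(72.0)] jawdir 123.3 tcp [ 0.5662 -0.0204  0.0427] j6 -0.76 gap 0.015212300765889633 F [0.8 0.5 0.8] M [ 0.03 -0.03 -0.03] t 12.4167
```

Gripped cleanly. I'll turn one click (24°) and check.

```bash

python3 -m inch '[[[0,0,0],5],[[0,0,0],10],[[0,0,0],15],[[0,0,0],20],[[0,0,0],24]]'
python3 -m inch '[[[0,0,0],0],[[0,0,0],0]]'
python3 - <<'E'
from h import *
go(.5662,-.0204,.0427,51.3)
E
```

```text
clock: 12.83
tcp_pos: [0.5661, -0.0201, 0.0427]
orientation: [0.0, -0.079, 0.997, 0.001]
wrist_force: [-1.2, 2.5, 0.7]
finger_gap: 0.0153
clock: 13.0
tcp_pos: [0.566, -0.0201, 0.0427]
orientation: [0.0, -0.08, 0.997, 0.001]
wrist_force: [-0.3, 1.8, 0.5]
finger_gap: 0.0152
shift [[-0.0001, -0.0003, 0.0], np.float64(47.9)] jawdir 99.2 tcp [ 0.566  -0.0201  0.0427] j6 -0.34 gap 0.015184570011853213 F [-0.3  1.8  0.5] M [ 0.   -0.05 -0.04] t 13.0
```

```bash

python3 -m inch '[[[0,0,0],5],[[0,0,0],10],[[0,0,0],15],[[0,0,0],20],[[0,0,0],24]]'
python3 -m inch '[[[0,0,0],0],[[0,0,0],0]]'
python3 -m inch '[[[0,0,0],5],[[0,0,0],10],[[0,0,0],15],[[0,0,0],20],[[0,0,0],23.5]]'
python3 -m inch '[[[0,0,0],0],[[0,0,0],0],[[0,0,0],0]]'
python3 - <<'E'
from h import *
go(.5662,-.0204,.0427,51.3)
c=cam("top"); save(c,"top3.png",(265,195,415,300),5)
c=cam("wrist"); save(c,"w4.png")
E
```

```text
clock: 13.42
tcp_pos: [0.5661, -0.0198, 0.0428]
orientation: [0.0, 0.13, 0.992, 0.001]
wrist_force: [-0.2, 2.7, -0.3]
finger_gap: 0.0154
clock: 13.58
tcp_pos: [0.5661, -0.0198, 0.0427]
orientation: [0.0, 0.128, 0.992, 0.001]
wrist_force: [-0.7, 1.4, 0.1]
finger_gap: 0.0155
clock: 14.0
tcp_pos: [0.5662, -0.0196, 0.0428]
orientation: [-0.0, 0.328, 0.945, 0.002]
wrist_force: [0.3, 2.9, 0.5]
finger_gap: 0.0152
clock: 14.25
tcp_pos: [0.5662, -0.0196, 0.0427]
orientation: [-0.0, 0.327, 0.945, 0.002]
wrist_force: [-0.7, 1.3, 0.5]
finger_gap: 0.0157
shift [[-0.0005, -0.0007, 0.0], np.float64(0.5)] jawdir 51.8 tcp [ 0.5662 -0.0196  0.0427] j6 0.49 gap 0.015725490977472653 F [-0.7  1.3  0.5] M [-0.04 -0.02  0.03] t 14.25
```

View pics/w4.png

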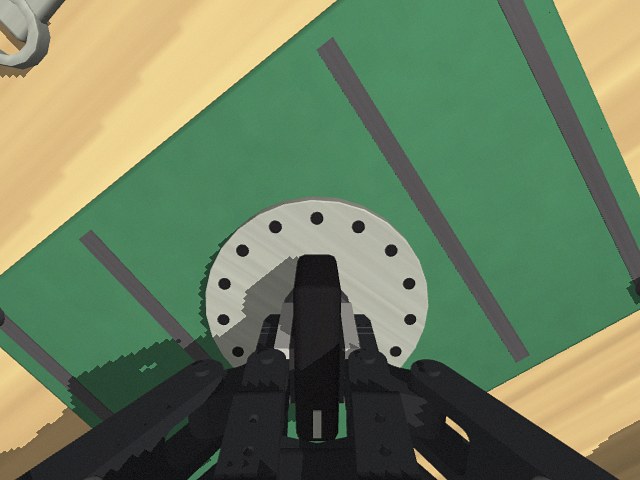

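The bar is held square between the pads, at (317,340), with the plate turned along with it. The jaws turned 71.5° and the residual moment is near zero, so I'll hand in.

```bash
python3 - <<'E'
from h import *
env.hand_in()
E
```

```text
the job is handed in; nothing more can be done
```

I moved both offcuts into the steel bin and then turned the knob clockwise three clicks from home to the third stop. The job is handed in with the fingers still gripping the bar, set to 50 N.

- **Offcuts:** the top view taken before I touched the knob showed both blocks in the bin and the bed clear.
- **Knob start:** the bar measured about 33.5° in world axes and the bed about -2.5° to -3°, which matches home.
- **Knob finish:** the jaws turned 71.5° against a nominal 72°. The bar ended at about -38.2° by the jaw direction, against -38.5° to -39° expected for the third stop.
- **Holding:** the last reading at the wrist was about 1.5 N and under 0.05 N m. The wrist picture showed the bar square between the pads and the plate turned with it.
- **Time and other objects:** the clock read about 14 s at the last check. I did not touch anything else on the bench.

No check failed. The only disagreement is in the bed yaw, which came out near -2° from the top camera and near -3° from the wrist camera.

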